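Tip the gauged piston pins out of the pivot cradle into the tray

TASK

Slide the empty tray along its rails until the pointers on its sides line up with the upright index blocks on the stand, so that it sits under the cradle's pouring lip. Then swing the crank lever smoothly all the way over, without slamming it, so that the cradle tips and all three piston pins roll into the tray, and bring the lever back until the cradle rests level again with the tray still lined up. Do not touch the pins, and leave the bolt stand, the height gauge and the brass weight where they are.

Things in the scene. Friction and masses are not known exactly. Their poses are not given: they have to be found in the camera images.
- stand: Fixed stand; origin on the worktop below the pivot point. Axes: x along the pivot axis (away from the robot at yaw 0), y level across it, z up; the cradle pours to -y. Dark base plate 220 mm (x), y -345 to +85 mm, 10 mm thick. Two grey posts at x = -85 and +85 mm, 12 mm thick, 50 mm wide (y), with 16 mm thick round bosses; tops 209 mm above the worktop.
- pivot (a point): Point on the cradle's level pivot axis, midway between the stand's two grey posts, 185 mm above the worktop. Axes as the stand's.
- cradle (a joint): Cradle angle about the stand's +x, rad: 0 = pan level, at its rest stop; grows as it tips to -y; 1.5 = fully tipped, at its other stop. Stiff, stays where left; takes 3 to 6 N at the handle. Bare steel pan, open top, 92 (x) by 153 (y) by 55 mm tall: floor 20 mm below the axis, y -46 to +49 mm, then a pouring lip rising at 30 degrees to y = -97 mm.
- crank_grip (a point): Middle of the crank handle: black bar, diameter 16 mm, along the stand's x, free 27 mm either side, at x = -140 mm. Its lever arm (14 mm round) puts it 110 mm from the pivot axis. Cradle at 0: it leans 45 degrees to +y (78 mm to +y, 78 mm above the pivot); it turns with the cradle over the top to 41 degrees on the -y side at 1.5. Can be pushed, straddled or gripped from above.
- tray (a joint): Slide of the tray on its rails, m: 0 = farthest out at the -y end; grows along the stand's +y, towards and under the cradle; lined up with the index blocks at 0.160; it can run on to 0.210 (no stop at the mark). About 4 N of friction; it stays where it is left.
- tray_mid (a point): Centre of the tray floor's upper face, 25 mm above the worktop; axes as the stand's. Open aluminium box, black rubber liner, outside 130 (x) by 160 mm (y), walls 5 mm thick, rim 70 mm and underside 20 mm above the worktop. A small dark pointer sticks out at the rim in the middle of each x side. It may be pushed on the outside of its -y wall or on any wall.
- index (a point): Where the centre of the tray's floor must come: midway between the two upright steel index blocks (14 by 12 mm, tops 76 mm above the worktop) at x = -86 and +86 mm on the stand's base, 95 mm to the -y side of the pivot, 25 mm above the worktop. Axes as the stand's.
- pin_a: First, nearest the pouring lip, of three equal loose steel piston pins (cylinders 26 mm in diameter, 72 mm long, about 130 g); origin at its centre, x along its length, y and z turn as it rolls. At the start it lies in the pan along the stand's x.
- pin_b: Second, middle one of three equal loose steel piston pins (cylinders 26 mm in diameter, 72 mm long, about 130 g); origin at its centre, x along its length, y and z turn as it rolls. At the start it lies in the pan along the stand's x.
- pin_c: Third, farthest from the lip, of three equal loose steel piston pins (cylinders 26 mm in diameter, 72 mm long, about 130 g); origin at its centre, x along its length, y and z turn as it rolls. At the start it lies in the pan along the stand's x.
- bolt_stand: Bystander: slotted black steel stand 50 by 220 mm (long along its y), 70 mm tall, with five head bolts upright in it, tops at 162 mm. Origin: centre of its underside.
- height_gauge: Bystander: blue anodized height gauge base 110 by 75 by 45 mm with a steel column, 220 mm tall in all. Origin: centre of its underside.
- brass_weight: Bystander: squat brass reference weight with a knob, 70 mm in diameter, 66 mm tall. Origin: centre of its underside.
Mind the look-alikes: they are no part of the job. Leave any brown or red look-alike of the pin_c alone.

How it is judged:
By the outcome, as a careful person would: the job done as asked, in the order asked, and still so for the second after the job is handed in, with the robot touching nothing.
It also fails if it takes over 64 s, if anything falls off the work surface, if the arm or the gripper's body presses on something with over 40 N, if the wrist force passes 120 N, or if a joint passes its speed limit or range.

ROBOT

A 6-joint arm with a two-finger parallel gripper is mounted at the origin on the work surface. World frame = base frame: x ahead of the robot, y to its left, z up, the work surface at z = 0. Lengths are in m, angles in rad, forces in N, time in s.
With the tool pointing down it reaches from about 0.25 to 0.85 m from the base axis. Payload 12.5 kg.
Tool frame: the origin (TCP) lies midway between the tips of the shut fingers; the grasp point (between the pads) lies 19 mm behind it; z points along the fingers, y is the line along which they close (so a half turn about z gives the same grasp; the last joint's range is limited). The gripper opens to 93 mm and grips with 3 to 60 N. Pads are 15 mm wide; open, the fingers measure 128 mm over their backs; the gripper's body (75 mm by 188 mm) begins 65 mm behind the grasp point.
Start: joints at [1.091, 0.351, 1.652, -0, 1.139, -0.085], TCP at [0.212, 0.508, 0.219] pointing down, gripper open.
Joint ranges: [-2.75, 2.75], [-0.79, 2.1], [0.01, 2.65], [-1.57, 4.71], [0.07, 3.14], [-2.87, 2.87]. Speed limits (rad/s): [2.22, 2.22, 2.79, 3.14, 3.14, 3.14].

INTERFACE

Orientations are given as a rotation vector (axis times angle).
In Python, from station import manip gives the robot as it stands. The module is installed in compiled form; this text tells all that it offers.
- The arm moves only by the shell command python3 -m handwheel 'ROWS'. ROWS is text: rows parted by semicolons, each of 5 numbers parted by spaces: the shift along the tool's x, y, z in m, then the turn about the tool's z in degrees, then the closure in counts, from 0 (fully open) to 255 (shut). In form: tx ty tz spin jaw; .... A call has 1 to 5 rows; each row shifts and turns the commanded pose from where the row before left it, along the tool's axes as they then stand; what a row does not reach is not made up. A row lasts 1/10 s, in which the tool goes at most 50 mm and 8.59 degrees, less where a joint would pass 70% of its speed; a pose out of reach is approached as far as the arm can. A call with a gripper value outside its range is refused whole. The fingers move at their own pace and stop on an object; the grip force is fixed at half the most. Time passes only in rows, so rows that do not move let the fingers close. It gives the time, the measured TCP pose, the force, the opening and the grip force at its end, in the units of the state.
- manip.sense(): the state, without advancing time (a new reading comes with each control period).
- manip.get_image(name): name is "side" or "top" or "wrist"; returns a dict with "image" (384x512x3 uint8, red, green, blue), "fx", "fy", "cx", "cy" (pixels), "world_to_cam" (4x4, takes a point from world to camera coordinates). Camera axes: x right, y down, z forward; pixel columns grow to the right and rows downward; lengths in m; the calibration is good to about 2 mm. A picture is of the moment at which its call begins. There is no depth.
- manip.job_done(): hands the job in; it is judged then, once.
The state is a dict: "time": time; "q": joint angles; "joint_vel": joint speeds; "joint_torque": joint torques, N m; "tcp_pos": TCP position; "tcp_rot": TCP orientation; "ft_force": force on the tool from outside, world axes, zero at the start; "moment": the same for the moment, N m; "gripper_width": finger opening in m; "gripper_force": force on a finger pad.
Only numpy, scipy, OpenCV 4.12 (cv2) and the standard library are available. Lean on these libraries where they do the work, as an engineer would, in place of code of your own. Each camera call takes 0.05 s, during which the arm holds its last target. There are 200 camera calls.

## Working session

There is one attempt and no reset: what is moved stays moved. The work goes in short steps, Python scripts to look and compute and a shell command to move; the robot and the scene stay as the last step left them, time stands still between calls to the robot, and variables do not carry over. Pictures are saved under pics/ and viewed, at most 10 in all, crops included, and the job is handed in when it is done.

```bash
mkdir -p pics; python3 - <<'E'
from station import manip
import cv2,numpy as np
s=manip.sense();print(s)
for n in("top","side"):
    d=manip.get_image(n);cv2.imwrite(f"pics/{n}0.png",d["image"][:,:,::-1]);np.savez(f"{n}0.npz",**d)
    print(n,d["fx"],d["fy"],d["cx"],d["cy"],np.round(d["world_to_cam"],4).tolist())
E
```

```text
{'time': 0.0, 'q': array([ 1.09136495e+00,  3.51230864e-01,  1.65241617e+00,  1.43430435e-05,
        1.13910558e+00, -8.46014908e-02]), 'joint_vel': array([ 0.00043791, -0.00025554,  0.00018692,  0.00136884, -0.00108793,
       -0.00138956]), 'joint_torque': array([-2.10443463e-04, -4.97330832e+01, -2.85239017e+01,  6.98354677e-02,
        2.57818209e-02, -1.09245598e-04]), 'tcp_pos': array([0.21137338, 0.50739003, 0.21810738]), 'tcp_rot': array([-6.16120114e-01, -3.08024197e+00,  1.74421532e-03]), 'ft_force': array([ 0.44240803,  0.08040041, -0.4680639 ]), 'moment': array([-0.01278645,  0.03275344,  0.05489757]), 'gripper_force': 0.0, 'gripper_width': 0.09309898626187166}
top 370.41038350268616 370.41038350268616 255.23291759496473 184.19789543991902 [[0.0083, -1.0, 0.0005, 0.0095], [-0.9837, -0.0082, -0.1794, 0.5802], [0.1794, 0.001, -0.9838, 1.1235], [0.0, 0.0, 0.0, 1.0]]
side 476.45705792545533 476.45705792545533 266.783026887319 193.01383807223024 [[0.759, -0.6511, 0.0003, -0.4447], [-0.3163, -0.3691, -0.8739, 0.3229], [0.5691, 0.6632, -0.4861, 1.3663], [0.0, 0.0, 0.0, 1.0]]
```

View pics/top0.png

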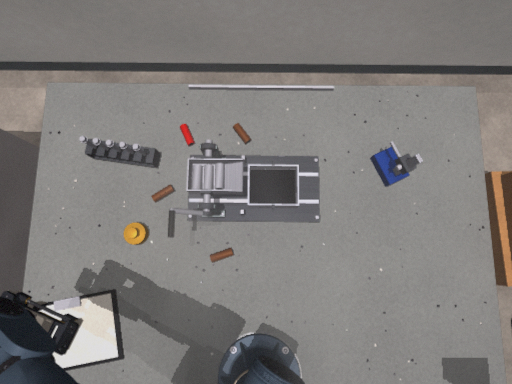

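View pics/side0.png

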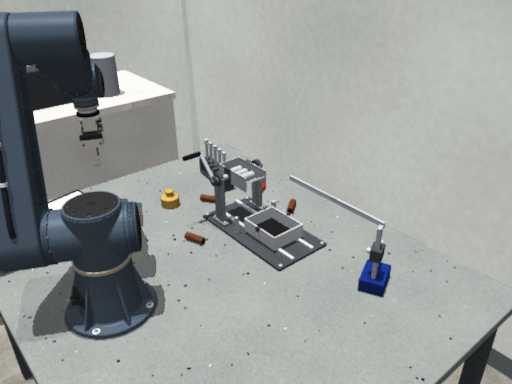

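The top view shows the stand (columns 187–320, rows 155–222) at nearly yaw 0, pouring towards image right (world −y). The tray is centred at about (273,185) and the crank handle is at about (171,222). I'll enlarge this area.

```bash
python3 - <<'E'
import cv2
a=cv2.imread("pics/top0.png")[130:240,155:335]
cv2.imwrite("pics/c1.png",cv2.resize(a,None,fx=4.4,fy=4.4,interpolation=cv2.INTER_CUBIC))
E
```

```text
(no output)
```

View pics/c1.png

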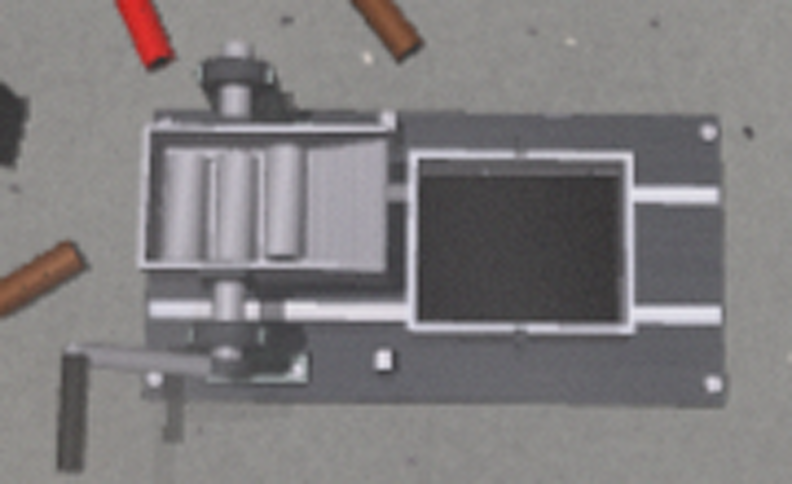

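The crop shows the near and far index block tops at (384,360) and (390,120). The tray rim corners are (409,152), (633,152), (634,333) and (406,331). The base corners are (718,116), (725,405) and (145,403), and the handle bar runs from (75,350) to (70,470). I'll fit the stand pose to these.

```bash
cat > fit.py <<'E'
import numpy as np
from scipy.optimize import least_squares
d=np.load("top0.npz");W=d["world_to_cam"]
def proj(p):
    c=W[:3,:3]@p+W[:3,3];return np.array([d["fx"]*c[0]/c[2]+d["cx"],d["fy"]*c[1]/c[2]+d["cy"]])
# stand coords (x,y,z, moves with tray), crop pixel
P=[((.11,-.345,.01,0),(718,116)),((-.11,-.345,.01,0),(725,405)),((-.11,.085,.01,0),(145,403)),
((-.086,-.095,.076,0),(384,360)),((.086,-.095,.076,0),(390,120)),
((.065,.08,.07,1),(409,152)),((.065,-.08,.07,1),(633,152)),((-.065,-.08,.07,1),(634,333)),((-.065,.08,.07,1),(406,331)),
((-.113,.078,.263,0),(75,350)),((-.167,.078,.263,0),(70,470))]
def res(t):
    c,s=np.cos(t[2]),np.sin(t[2]);r=[]
    for (x,y,z,m),(u,v) in P:
        if m:y+=-.255+t[3]
        p=np.array([t[0]+c*x-s*y,t[1]+s*x+c*y,z])
        r.append(proj(p)-((np.array([u,v])+.5)/4.4-.5+[155,130]))
    return np.ravel(r)
o=least_squares(res,[.5,.1,0,0],loss="soft_l1");print(o.x,np.round(o.fun.reshape(-1,2),2).tolist())
x0,y0,a,s=o.x
R=np.array([[np.cos(a),-np.sin(a)],[np.sin(a),np.cos(a)]])
for n,q in dict(handle=(-.14,.078),handle_end=(-.14,-.0722),index=(0,-.095),tray=(0,-.255+s),traywall=(0,-.335+s)).items():print(n,np.round(R@q+[x0,y0],4))
E
python3 fit.py
```

```text
[0.57628724 0.14949954 0.00075002 0.06457448] [[0.52, -0.34], [0.5, -0.0], [-0.7, -0.56], [0.05, 0.05], [-0.56, 0.2], [-0.02, -0.11], [-0.26, 0.27], [0.07, 0.06], [0.19, 0.12], [-0.0, 4.52], [0.11, -1.48]]
handle [0.4362 0.2274]
handle_end [0.4363 0.0772]
index [0.5764 0.0545]
tray [ 0.5764 -0.0409]
traywall [ 0.5765 -0.1209]
```

```bash
python3 -m handwheel '0 0 -0.02 8.4 255;0 0 -0.02 8.4 255;0 0 -0.02 8.4 255;0 0 -0.02 8.4 255;0 0 -0.02 8.4 255'; python3 -m handwheel '0 0 -0.02 8.4 255;0 0 -0.02 8.4 255;0 0 -0.02 8.5 255;0 0 0 0 255'
python3 -c "
from station import manip
from scipy.spatial.transform import Rotation as R
s=manip.sense();print(s['q'],R.from_rotvec(s['tcp_rot']).as_matrix().round(3))"
```

```text
time: 0.6
tcp_pos: [0.2114, 0.5075, 0.3191]
tcp_rot: [1.687, 2.65, -0.001]
ft_force: [0.7, -0.3, 0.6]
gripper_width: 0.0575
gripper_force: 0.0
time: 1.0
tcp_pos: [0.2118, 0.5083, 0.3807]
tcp_rot: [-2.222, -2.22, -0.005]
ft_force: [0.6, -0.2, -0.4]
gripper_width: 0.026
gripper_force: 0.0
[1.09140453e+00 2.36658324e-01 1.41094430e+00 3.46511283e-06
 1.49032953e+00 1.09230247e+00] [[ 0.001  1.     0.002]
 [ 1.    -0.001  0.003]
 [ 0.003  0.002 -1.   ]]
```

```bash
M="python3 -m handwheel"; python3 -m handwheel '-0.042 0.0228 0 0 255;-0.042 0.0228 0 0 255;-0.042 0.0228 0 0 255;-0.042 0.0228 0 0 255;-0.042 0.0228 0 0 255'; python3 -m handwheel '-0.042 0.0228 0 0 255;-0.042 0.0228 0 0 255;-0.042 0.0228 0 0 255;-0.042 0.0228 0 0 255;-0.042 0.0228 0 0 255'; python3 -m handwheel '-0.042 0.0228 0 0 255;-0.042 0.0228 0 0 255;-0.042 0.0228 0 0 255;-0.042 0.0228 0 0 255;-0.042 0.0228 0 0 255';python3 -m handwheel '-0.042 0.0228 0 0 255;0 0 0 0 255;0 0 0 0 255'
```

```text
time: 1.5
tcp_pos: [0.326, 0.2959, 0.3773]
tcp_rot: [-2.214, -2.229, 0.002]
ft_force: [0.6, 0.3, 0.4]
gripper_width: 0.0006
gripper_force: 0.0
time: 2.0
tcp_pos: [0.4403, 0.086, 0.3775]
tcp_rot: [-2.214, -2.228, 0.001]
ft_force: [0.5, 0.9, 0.5]
gripper_width: 0.0002
gripper_force: 0.0
time: 2.5
tcp_pos: [0.5547, -0.1237, 0.3771]
tcp_rot: [-2.213, -2.227, 0.001]
ft_force: [0.9, 0.1, 0.6]
gripper_width: 0.0004
gripper_force: 0.0
time: 2.8
tcp_pos: [0.577, -0.1643, 0.3767]
tcp_rot: [-2.216, -2.224, 0.002]
ft_force: [0.2, 1.0, 0.2]
gripper_width: 0.0004
gripper_force: 0.0
```

```bash
python3 -m handwheel '0 0 0.047 0 255;0 0 0.047 0 255;0 0 0.047 0 255;0 0 0.047 0 255;0 0 0.047 0 255'; python3 -m handwheel '0 0 0.047 0 255;0 0 0.03 0 255;0 0 0.02 0 255;0 0 0 0 255;0 0 0 0 255'; python3 -m handwheel '0.01 0 0 0 255;0.01 0 0 0 255;0.008 0 0 0 255;0.005 0 0 0 255;0.005 0 0 0 255'; python3 -m handwheel '0.01 0 0 0 255;0.01 0 0 0 255;0.01 0 0 0 255;0.01 0 0 0 255;0.01 0 0 0 255'; python3 -m handwheel '0.01 0 0 0 255;0.01 0 0 0 255;0.01 0 0 0 255;0.005 0 0 0 255;0 0 0 0 255'
python3 - <<'E'
from station import manip
import cv2,numpy as np
d=manip.get_image("top");np.savez("top1.npz",**d)
a=d["image"][130:240,155:335,::-1]
cv2.imwrite("pics/c2.png",cv2.resize(a,None,fx=4.4,fy=4.4,interpolation=cv2.INTER_CUBIC))
E
```

```text
time: 3.3
tcp_pos: [0.5765, -0.1621, 0.1421]
tcp_rot: [2.215, 2.227, 0.0]
ft_force: [1.5, -0.2, 0.1]
gripper_width: 0.0004
gripper_force: 0.0
time: 3.8
tcp_pos: [0.5773, -0.163, 0.0474]
tcp_rot: [2.217, 2.225, 0.0]
ft_force: [0.1, -0.3, -0.3]
gripper_width: 0.0006
gripper_force: 0.0
time: 4.3
tcp_pos: [0.5774, -0.1256, 0.0471]
tcp_rot: [2.218, 2.223, -0.0]
ft_force: [-0.9, -4.3, 3.2]
gripper_width: 0.0004
gripper_force: 2.1
time: 4.8
tcp_pos: [0.5774, -0.0751, 0.0468]
tcp_rot: [2.219, 2.222, 0.001]
ft_force: [2.3, -3.9, 2.5]
gripper_width: 0.0005
gripper_force: 2.1
time: 5.3
tcp_pos: [0.5765, -0.0397, 0.0463]
tcp_rot: [-2.218, -2.223, 0.001]
ft_force: [0.1, -0.1, 0.1]
gripper_width: 0.0006
gripper_force: 0.0
```

View pics/c2.png

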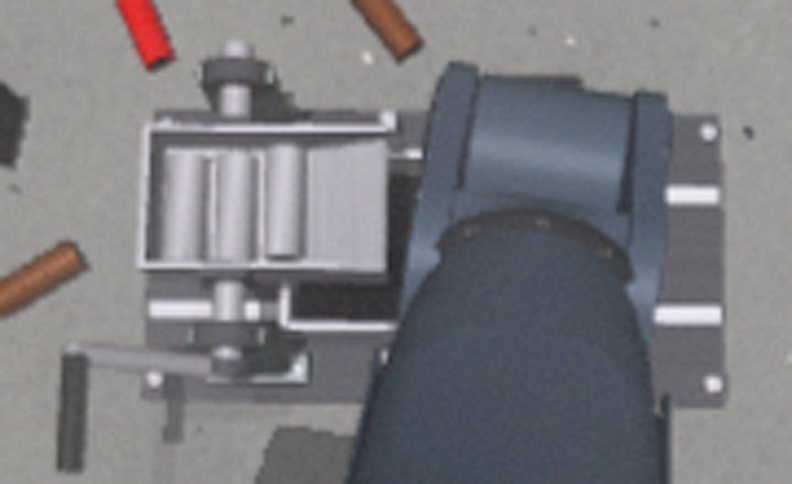

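The crop shows the tray mostly under the lip, with its +y rim corner moved from (406,331) to about (281,329). That is about 88 mm of the 95.5 mm needed, and the TCP contact estimate says the same. I'll push about 6 mm more slowly, back off and measure.

```bash
python3 -m handwheel '0.002 0 0 0 255;0.002 0 0 0 255;0.0015 0 0 0 255;0 0 0 0 255'; python3 -m handwheel '-0.02 0 0 0 255;-0.03 0 0 0 255;0 0 -0.045 0 255;0 0 -0.045 0 255;-0.04 0 -0.03 0 255';python3 -m handwheel '-0.05 0 0 0 255;-0.05 0 0 0 255;-0.05 0 0 0 255;-0.02 0 0 0 255;0 0 0 0 255'
python3 - <<'E'
from station import manip
import cv2,numpy as np
d=manip.get_image("top");np.savez("top2.npz",**d)
a=d["image"][160:225,185:295,::-1]
a=cv2.resize(a,None,fx=7,fy=7,interpolation=cv2.INTER_CUBIC)
cv2.imwrite("pics/c3.png",a)
d=manip.get_image("side");np.savez("side2.npz",**d)
a=d["image"][180:270,195:335,::-1]
cv2.imwrite("pics/s3.png",cv2.resize(a,None,fx=5.7,fy=5.7,interpolation=cv2.INTER_CUBIC))
E
```

```text
time: 5.75
tcp_pos: [0.5766, -0.0353, 0.0463]
tcp_rot: [-2.219, -2.222, 0.001]
ft_force: [-0.2, -3.5, -1.2]
gripper_width: 0.0004
gripper_force: 1.3
time: 6.25
tcp_pos: [0.5782, -0.123, 0.1698]
tcp_rot: [2.215, 2.225, 0.004]
ft_force: [0.9, -0.2, 0.0]
gripper_width: 0.0003
gripper_force: 0.0
time: 6.75
tcp_pos: [0.5772, -0.2974, 0.1664]
tcp_rot: [2.223, 2.219, 0.001]
ft_force: [0.6, 0.2, 0.0]
gripper_width: 0.0006
gripper_force: 0.0
```

View pics/c3.png

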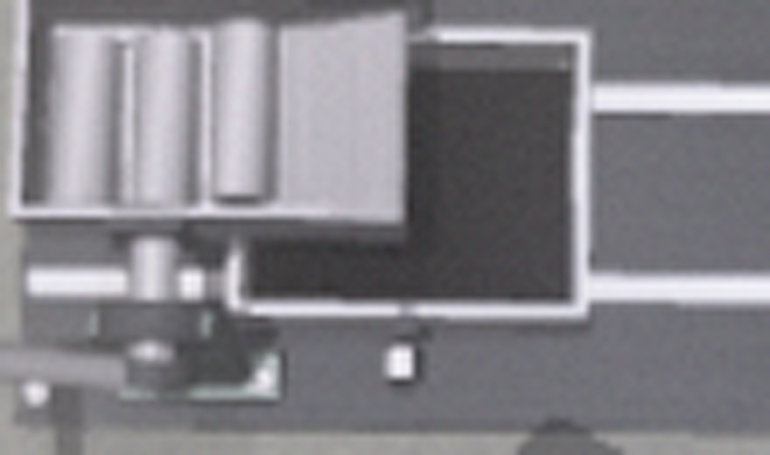

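View pics/s3.png

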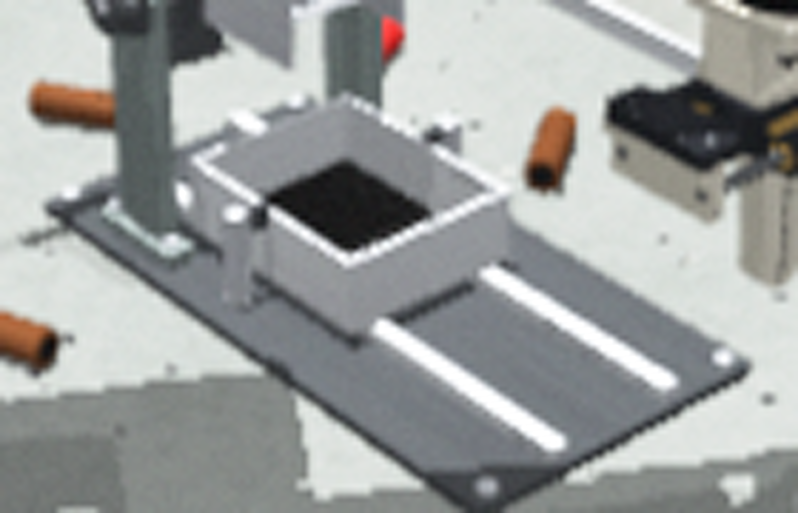

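The top crop shows the tray rim from column 227 to 591, its pointer at (405,309) and the near index block at (400,362). In the side view each pointer sits slightly short of its block. I'll work out the remaining gap.

```bash
python3 - <<'E'
import sys,io,contextlib
with contextlib.redirect_stdout(io.StringIO()): exec(open("fit.py").read())
def pc(q,z,):
    p=R@np.array(q)+[x0,y0];u=proj(np.array([*p,z]));return ((u-[185,160])+.5)*7-.5
i=-.095
for n,q,z in[("block",(-.086,i),.076),("pointer",(-.069,i),.07),("rimLnear",(-.065,i+.08),.07),("rimRnear",(-.065,i-.08),.07),("rimRfar",(.065,i-.08),.07)]:print(n,pc(q,z).round(1))
print(pc((-.065,i-.078),.07))
# edge profile of the -y wall outer edge before/after
for f in("top0","top2"):
    im=np.load(f+".npz")["image"].astype(float).mean(2)[175:200].mean(0)
    c=range(260,310) ;print(f,{k:int(im[k]) for k in(range(293,302) if f=="top0" else range(264,274))})
E
```

```text
block [401.5 363.4]
pointer [402.5 326.5]
rimLnear [221.7 316.1]
rimRnear [583.6 318.8]
rimRfar [584.   32.4]
[579.06763359 318.81507646]
top0 {293: 57, 294: 61, 295: 77, 296: 104, 297: 162, 298: 205, 299: 125, 300: 103, 301: 104}
top2 {264: 75, 265: 76, 266: 117, 267: 201, 268: 222, 269: 148, 270: 123, 271: 123, 272: 123, 273: 123}
```

About 2 mm remains according to rim shift, pointer and TCP. I'll retrace the withdrawal and push 2 mm past the last contact.

```bash
python3 -m handwheel '0.05 0 0 0 255;0.05 0 0 0 255;0.05 0 0 0 255;0.03 0 0.03 0 255;0.03 0 0.045 0 255'; python3 -m handwheel '0 0 0.045 0 255;0.03 0 0 0 255;0.01 0 0 0 255;0.006 0 0 0 255;0.002 0 0 0 255'; python3 -m handwheel '0.002 0 0 0 255;0.002 0 0 0 255;0 0 0 0 255;0 0 0 0 255'; python3 -m handwheel '-0.02 0 0 0 255;-0.03 0 0 0 255;0 0 -0.045 0 255;0 0 -0.045 0 255;-0.04 0 -0.03 0 255';python3 -m handwheel '-0.05 0 -0.04 0 255;-0.05 0 -0.04 0 255;-0.05 0 -0.04 0 255;-0.02 0 -0.04 0 255;0 0 0 0 255'
python3 - <<'E'
from station import manip
import cv2,numpy as np
d=manip.get_image("top");np.savez("top3.npz",**d)
im=d["image"].astype(float).mean(2)[175:200].mean(0);print({k:int(im[k]) for k in range(263,274)})
a=d["image"][160:225,185:295,::-1]
cv2.imwrite("pics/c4.png",cv2.resize(a,None,fx=7,fy=7,interpolation=cv2.INTER_CUBIC))
E
```

```text
time: 7.35
tcp_pos: [0.5782, -0.084, 0.0965]
tcp_rot: [2.214, 2.224, 0.005]
ft_force: [0.4, -0.4, -0.6]
gripper_width: 0.0004
gripper_force: 0.0
time: 7.85
tcp_pos: [0.5776, -0.0388, 0.0511]
tcp_rot: [2.217, 2.223, 0.002]
ft_force: [-0.7, -0.4, 1.1]
gripper_width: 0.0001
gripper_force: 0.0
time: 8.25
tcp_pos: [0.5771, -0.0359, 0.0501]
tcp_rot: [2.22, 2.222, 0.0]
ft_force: [-0.6, 0.4, 0.4]
gripper_width: 0.0005
gripper_force: 0.0
time: 8.75
tcp_pos: [0.5779, -0.1239, 0.173]
tcp_rot: [2.216, 2.225, 0.003]
ft_force: [1.4, -0.9, -0.3]
gripper_width: 0.0002
gripper_force: 0.0
time: 9.25
tcp_pos: [0.5783, -0.2663, 0.309]
tcp_rot: [2.218, 2.214, 0.003]
ft_force: [0.6, -0.1, -0.1]
gripper_width: 0.0004
gripper_force: 0.0
{263: 77, 264: 77, 265: 78, 266: 119, 267: 204, 268: 225, 269: 151, 270: 125, 271: 125, 272: 125, 273: 125}
```

View pics/c4.png

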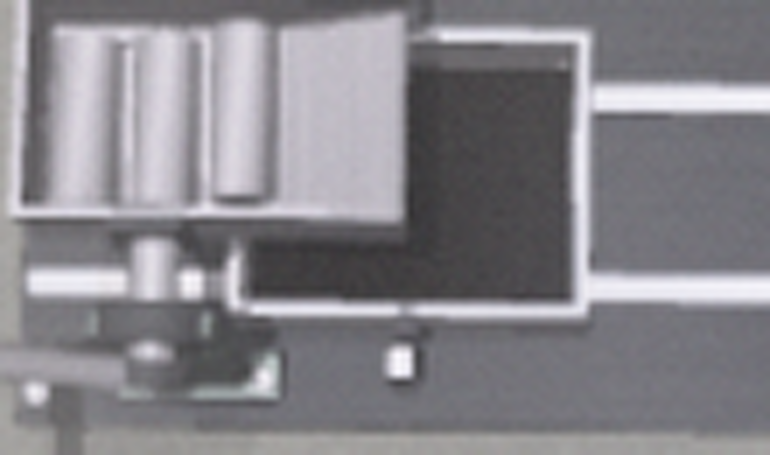

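The tray did not move: the rim is still at 227–591, and the wrist showed no force because the rows undershot. I'll go back in, checking against the measured TCP, and aim for −0.033.

```bash
python3 -m handwheel '0.05 0 0.04 0 255;0.05 0 0.04 0 255;0.05 0 0.045 0 255;0 0 0.045 0 255;0 0 0.045 0 255'; python3 -m handwheel '0.03 0 0.04 0 255;0.035 0 0 0 255;0.01 0 0 0 255;0 0 0 0 255;0 0 0 0 255'
```

```text
time: 9.8
tcp_pos: [0.5764, -0.1453, 0.1156]
tcp_rot: [-2.217, -2.225, 0.0]
ft_force: [0.1, 0.2, -0.8]
gripper_width: 0.0006
gripper_force: 0.0
time: 10.3
tcp_pos: [0.5772, -0.0728, 0.078]
tcp_rot: [2.219, 2.223, 0.0]
ft_force: [0.6, 0.0, -0.1]
gripper_width: 0.0005
gripper_force: 0.0
```

```bash
python3 -m handwheel '0 0 0.033 0 255;0.02 0 0 0 255;0.014 0 0 0 255;0.001 0 0 0 255;0 0 0 0 255'; python3 -m handwheel '0.0015 0 0 0 255;0.0015 0 0 0 255;0 0 0 0 255;0 0 0 0 255'
```

```text
time: 10.8
tcp_pos: [0.5776, -0.0378, 0.0456]
tcp_rot: [2.218, 2.223, 0.001]
ft_force: [-0.8, 1.0, 0.1]
gripper_width: 0.0005
gripper_force: 0.0
time: 11.2
tcp_pos: [0.5773, -0.0349, 0.0451]
tcp_rot: [2.22, 2.222, 0.0]
ft_force: [-0.3, -2.7, 2.2]
gripper_width: 0.0005
gripper_force: 1.6
```

Contact is made. I'll push 1.8 mm more, back off, and measure.

```bash
python3 -m handwheel '0.001 0 0 0 255;0.001 0 0 0 255;0 0 0 0 255;0 0 0 0 255'; python3 -m handwheel '-0.02 0 0 0 255;-0.03 0 0 0 255;0 0 -0.045 0 255;0 0 -0.045 0 255;-0.04 0 -0.03 0 255';python3 -m handwheel '-0.05 0 -0.04 0 255;-0.05 0 -0.04 0 255;-0.05 0 -0.04 0 255;0 0 -0.03 0 255;0 0 0 0 255'
cat > chk.py <<'E'
from station import manip
import cv2,numpy as np,sys
d=manip.get_image("top");np.savez(sys.argv[1]+".npz",**d)
im=d["image"].astype(float).mean(2)[175:200].mean(0)
print({k:int(im[k]) for k in range(263,274)})
b=im[264:271]-np.linspace(77,125,7).clip(77,125); print((b.clip(0)*np.arange(264,271)).sum()/b.clip(0).sum())
E
python3 chk.py top4; python3 - <<'E'
import numpy as np
im=np.load("top3.npz")["image"].astype(float).mean(2)[175:200].mean(0)
b=im[264:271]-np.linspace(77,125,7); print((b.clip(0)*np.arange(264,271)).sum()/b.clip(0).sum())
E
```

```text
time: 11.6
tcp_pos: [0.5772, -0.0325, 0.0449]
tcp_rot: [2.22, 2.223, 0.0]
ft_force: [1.2, -3.3, 2.5]
gripper_width: 0.0006
gripper_force: 1.9
time: 12.1
tcp_pos: [0.5776, -0.1198, 0.1673]
tcp_rot: [-2.216, -2.227, -0.003]
ft_force: [0.4, -0.5, 0.5]
gripper_width: 0.0007
gripper_force: 0.0
time: 12.6
tcp_pos: [0.5783, -0.2406, 0.2922]
tcp_rot: [2.218, 2.218, 0.004]
ft_force: [-0.4, 0.3, -0.3]
gripper_width: 0.0007
gripper_force: 0.0
{263: 76, 264: 77, 265: 96, 266: 173, 267: 225, 268: 155, 269: 125, 270: 124, 271: 125, 272: 125, 273: 124}
266.84932042632244
267.56140350877195
```

The rim moved 2.2 mm, so the slide is now about 0.160. Next is the crank: spin −90° while rising, then go above the handle.

```bash
python3 -m handwheel '0 0 -0.02 -8.2 118;0 0 -0.02 -8.2 118;0 0 -0.02 -8.2 118;0 0 -0.02 -8.2 118;0 0 -0.02 -8.2 118'; python3 -m handwheel '0 0 0 -8.2 118;0 0 0 -8.2 118;0 0 0 -8.2 118;0 0 0 -8.2 118;0 0 0 -8.2 118';python3 -m handwheel '0 0 0 -8 118;0 0 0 0 118'; python3 -m handwheel '0.0143 0.0468 0 0 118;0.0143 0.0468 0 0 118;0.0143 0.0468 0 0 118;0.0143 0.0468 0 0 118;0.0143 0.0468 0 0 118'; python3 -m handwheel '0.0143 0.0468 0 0 118;0.0143 0.0468 0 0 118;0.0143 0.0468 0 0 118;0.0143 0.0468 0 0 118;0.0143 0.0468 0 0 118'
python3 -m handwheel '0 0 0 0 118;0 0 0 0 118'
```

```text
time: 13.15
tcp_pos: [0.5772, -0.2384, 0.3874]
tcp_rot: [-1.289, -2.861, -0.001]
ft_force: [0.0, 0.1, 0.2]
gripper_width: 0.0358
gripper_force: 0.0
time: 13.65
tcp_pos: [0.5773, -0.2385, 0.3866]
tcp_rot: [-0.206, -3.132, -0.003]
ft_force: [-0.3, 0.0, -0.5]
gripper_width: 0.0498
gripper_force: 0.0
time: 13.85
tcp_pos: [0.5773, -0.2386, 0.3868]
tcp_rot: [0.007, -3.139, -0.003]
ft_force: [-0.7, 0.4, -0.8]
gripper_width: 0.0501
gripper_force: 0.0
time: 14.35
tcp_pos: [0.5043, -0.0035, 0.3876]
tcp_rot: [-0.005, -3.14, -0.001]
ft_force: [0.7, 0.1, -0.7]
gripper_width: 0.0498
gripper_force: 0.0
time: 14.85
tcp_pos: [0.4322, 0.2303, 0.3877]
tcp_rot: [-0.004, -3.14, 0.0]
ft_force: [0.8, -0.4, 0.7]
gripper_width: 0.05
gripper_force: 0.0
time: 15.05
tcp_pos: [0.433, 0.2291, 0.3877]
tcp_rot: [0.001, -3.14, 0.001]
ft_force: [0.1, -1.3, 0.1]
gripper_width: 0.0502
gripper_force: 0.0
```

```bash
python3 -m handwheel '-0.001 -0.001 0.045 0 118;0 0 0.045 0 118;0 0 0.03 0 118;0 0 0.015 0 118;0 0 0.008 0 118'; python3 -m handwheel '0 0 0 0 180;0 0 0 0 180;0 0 0 0 180;0 0 0 0 186;0 0 0 0 186'
```

```text
time: 15.55
tcp_pos: [0.4344, 0.2258, 0.2438]
tcp_rot: [-0.004, -3.139, 0.002]
ft_force: [-0.5, -0.1, -0.2]
gripper_width: 0.05
gripper_force: 0.0
time: 16.05
tcp_pos: [0.4348, 0.2273, 0.246]
tcp_rot: [-0.002, 3.141, 0.0]
ft_force: [0.1, 0.6, -1.5]
gripper_width: 0.0254
gripper_force: 0.0
```

```bash
python3 - <<'E'
from station import manip
import cv2
a=manip.get_image("side")["image"][90:270,130:370,::-1]
cv2.imwrite("pics/s5.png",cv2.resize(a,None,fx=3.3,fy=3.3,interpolation=cv2.INTER_CUBIC))
E
```

```text
(no output)
```

View pics/s5.png

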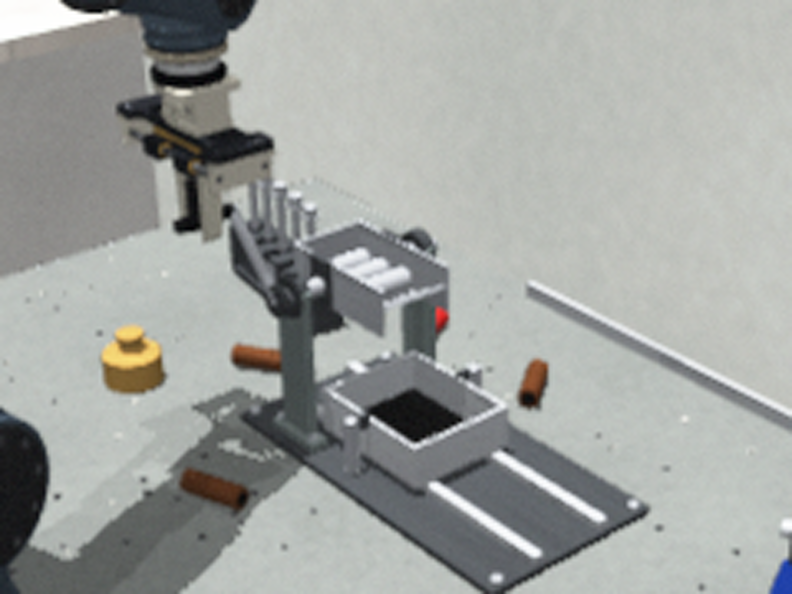

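The crank bar sits between the fingers, and the tray is lined up at its blocks. I'll swing the bar slowly along its arc.

```bash
python3 -m handwheel '0 -0.0025 0 0 186;0 -0.002 0 0 186;0 -0.005 -0.0041 0 186;0 -0.005 -0.0041 0 186;0 -0.005 -0.0041 0 186'; python3 -m handwheel '0 -0.0055 -0.0032 0 186;0 -0.0055 -0.0032 0 186;0 -0.0055 -0.0032 0 186'
```

```text
time: 16.6
tcp_pos: [0.4351, 0.2093, 0.2593]
tcp_rot: [-0.002, 3.139, 0.007]
ft_force: [-1.6, 10.0, 7.3]
gripper_width: 0.0251
gripper_force: 5.1
time: 16.9
tcp_pos: [0.4352, 0.1918, 0.2684]
tcp_rot: [-0.002, 3.14, 0.003]
ft_force: [0.3, 3.8, 3.8]
gripper_width: 0.0251
gripper_force: 2.4
```

```bash
python3 -m handwheel '0 -0.006 -0.0022 0 186;0 -0.006 -0.0022 0 186;0 -0.006 -0.0022 0 186;0 -0.0063 -0.0005 0 186;0 -0.0063 -0.0005 0 186'; python3 -m handwheel '0 -0.0063 0 0 186;0 -0.0063 0 0 186;0 -0.0063 0 0 186;0 -0.0063 0 0 186'; python3 -m handwheel '0 -0.006 0.001 0 186;0 -0.006 0.001 0 186;0 -0.006 0.001 0 186;0 0 0 0 186'
```

```text
time: 17.4
tcp_pos: [0.4347, 0.16, 0.2749]
tcp_rot: [0.002, -3.141, 0.0]
ft_force: [0.3, 2.4, 2.3]
gripper_width: 0.0249
gripper_force: 1.2
time: 17.8
tcp_pos: [0.4348, 0.1349, 0.275]
tcp_rot: [0.002, -3.141, -0.0]
ft_force: [0.4, 3.1, 1.1]
gripper_width: 0.0254
gripper_force: 1.6
time: 18.2
tcp_pos: [0.4347, 0.1166, 0.2717]
tcp_rot: [0.001, -3.141, 0.001]
ft_force: [0.4, -0.2, 0.2]
gripper_width: 0.0255
gripper_force: 0.0
```

```bash
python3 -m handwheel '0 -0.005 0.0016 0 186;0 -0.005 0.0018 0 186;0 -0.005 0.002 0 186;0 -0.004 0.0018 0 186;0 -0.004 0.002 0 186'; python3 -m handwheel '0 -0.004 0.0022 0 186;0 -0.003 0.002 0 186;0 -0.003 0.002 0 186;0 -0.003 0.002 0 186;0 -0.002 0.0015 0 186'
```

```text
time: 18.7
tcp_pos: [0.4349, 0.0941, 0.2626]
tcp_rot: [0.002, -3.142, -0.0]
ft_force: [-0.4, 3.3, 2.2]
gripper_width: 0.025
gripper_force: 1.3
time: 19.2
tcp_pos: [0.4349, 0.0792, 0.2529]
tcp_rot: [0.002, -3.141, 0.0]
ft_force: [0.6, 1.8, 1.8]
gripper_width: 0.0253
gripper_force: 1.2
```

```bash
python3 -m handwheel '0 -0.002 0.0015 0 186;0 -0.0015 0.001 0 186;0 -0.001 0.001 0 186;0 -0.001 0.0008 0 186;0 -0.001 0.0005 0 186'; python3 -m handwheel '0 -0.001 0.0005 0 186;0 0 0 0 186;0 0 0 0 186;0 0 0 0 186;0 0 0 0 186'
python3 - <<'E'
from station import manip
import cv2,numpy as np
a=manip.get_image("side")["image"][100:270,190:350,::-1]
b=manip.get_image("top")["image"][140:240,155:310,::-1]
a=cv2.resize(a,(376,400));b=cv2.resize(b,(424,274),interpolation=cv2.INTER_CUBIC)
o=np.zeros((400,800,3),np.uint8);o[:,:376]=a;o[:274,376:]=b
cv2.imwrite("pics/p6.png",o)
E
```

```text
time: 19.7
tcp_pos: [0.4351, 0.0745, 0.249]
tcp_rot: [-0.001, 3.141, 0.006]
ft_force: [-4.3, 18.7, 12.2]
gripper_width: 0.0253
gripper_force: 9.4
time: 20.2
tcp_pos: [0.4351, 0.0744, 0.249]
tcp_rot: [-0.002, 3.14, 0.009]
ft_force: [-4.3, 21.1, 12.6]
gripper_width: 0.0255
gripper_force: 10.4
```

View pics/p6.png

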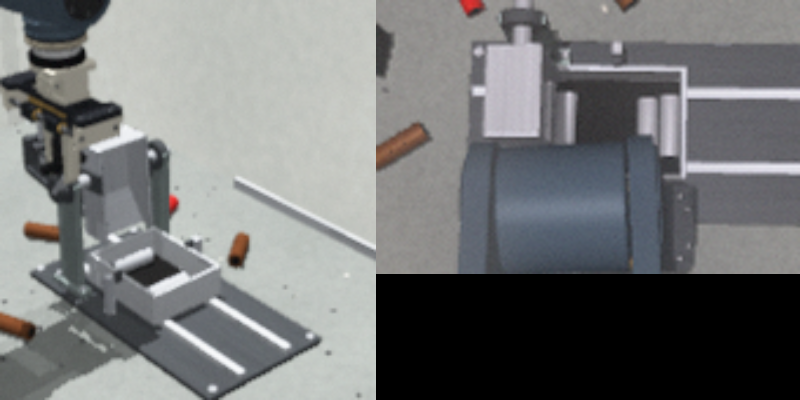

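All three pins are in the tray: one near the +y wall and two near the −y wall. The cradle is at its tipped stop. Next I'll swing it back.

```bash
python3 -m handwheel '0 0.004 0 0 186;0 0.004 0 0 186;0 0.003 0 0 186;0 0.002 -0.001 0 186;0 0.004 -0.003 0 186'; python3 -m handwheel '0 0.0045 -0.003 0 186;0 0.005 -0.003 0 186;0 0.005 -0.003 0 186;0 0.006 -0.003 0 186;0 0.006 -0.0024 0 186'; python3 -m handwheel '0 0.006 -0.002 0 186;0 0.006 -0.0018 0 186;0 0.006 -0.0013 0 186;0 0.006 -0.001 0 186;0 0.006 -0.0008 0 186'; python3 -m handwheel '0 0.006 -0.0003 0 186;0 0.006 0 0 186;0 0.006 0.0003 0 186;0 0.006 0.0006 0 186;0 0.006 0.001 0 186'
```

```text
time: 20.8
tcp_pos: [0.4348, 0.0883, 0.2516]
tcp_rot: [0.002, -3.141, 0.003]
ft_force: [-0.9, -5.5, 1.2]
gripper_width: 0.0249
gripper_force: 2.9
time: 21.3
tcp_pos: [0.4354, 0.1147, 0.2671]
tcp_rot: [-0.002, 3.14, -0.003]
ft_force: [-0.0, -6.0, 5.1]
gripper_width: 0.0254
gripper_force: 3.3
time: 21.8
tcp_pos: [0.435, 0.1454, 0.2735]
tcp_rot: [-0.002, 3.141, -0.001]
ft_force: [-0.3, -4.9, 4.0]
gripper_width: 0.0253
gripper_force: 2.2
time: 22.3
tcp_pos: [0.4347, 0.176, 0.2714]
tcp_rot: [0.002, -3.141, -0.0]
ft_force: [0.9, -4.4, 2.8]
gripper_width: 0.0253
gripper_force: 1.7
```

```bash
python3 -m handwheel '0 0.006 0.0012 0 186;0 0.006 0.002 0 186;0 0.006 0.0022 0 186;0 0.006 0.0024 0 186;0 0.0055 0.003 0 186'; python3 -m handwheel '0 0.0055 0.0032 0 186;0 0.005 0.003 0 186;0 0.004 0.003 0 186;0 0.003 0.0025 0 186;0 0.002 0.0016 0 186'; python3 -m handwheel '0 0.002 0.0016 0 186;0 0.0015 0.001 0 186;0 0.0015 0.001 0 186;0 0.001 0.0008 0 186;0 0.001 0.0008 0 186'
```

```text
time: 22.8
tcp_pos: [0.4347, 0.2055, 0.2605]
tcp_rot: [0.002, -3.142, -0.0]
ft_force: [0.3, -2.9, 2.0]
gripper_width: 0.0254
gripper_force: 1.6
time: 23.3
tcp_pos: [0.4346, 0.2247, 0.2471]
tcp_rot: [0.002, -3.141, 0.0]
ft_force: [-0.3, -2.8, 1.5]
gripper_width: 0.025
gripper_force: 1.4
time: 23.8
tcp_pos: [0.4346, 0.2313, 0.2421]
tcp_rot: [0.002, -3.141, 0.001]
ft_force: [-0.2, -5.6, -0.4]
gripper_width: 0.0257
gripper_force: 2.4
```

```bash
python3 -m handwheel '0 0.001 0.0005 0 186;0 0.001 0 0 186;0 0.001 0 0 186;0 0.001 0 0 186;0 0 0 0 186'
```

```text
time: 24.3
tcp_pos: [0.4342, 0.234, 0.2403]
tcp_rot: [0.002, -3.139, 0.005]
ft_force: [2.6, -12.1, -8.4]
gripper_width: 0.0254
gripper_force: 6.0
```

It is at the rest stop. I'll centre the fingers, open them, lift clear and check.

```bash
python3 -m handwheel '0 -0.004 0 0 186;0 -0.003 0 0 150;0 0 0 0 118;0 0 0 0 118;0 0 0 0 118'; python3 -m handwheel '0 0 -0.02 0 118;0 0 -0.03 0 118;0 0 -0.04 0 118;0 0 -0.04 0 118;0 0 0 0 118'; python3 -m handwheel '0.03 0.04 0 0 118;0.03 0.04 0 0 118;0.03 0.04 0 0 118;0.03 0.04 0 0 118;0 0 0 0 118'
python3 chk.py top9; python3 - <<'E'
import cv2,numpy as np
a=np.load("top9.npz")["image"]
b=a[130:240,155:335,::-1]
cv2.imwrite("pics/c9.png",cv2.resize(b,None,fx=4.4,fy=4.4,interpolation=cv2.INTER_CUBIC))
E
```

```text
time: 24.8
tcp_pos: [0.4347, 0.2286, 0.2419]
tcp_rot: [-0.002, 3.141, 0.001]
ft_force: [0.1, 0.4, 0.4]
gripper_width: 0.049
gripper_force: 0.0
time: 25.3
tcp_pos: [0.436, 0.2292, 0.3768]
tcp_rot: [-0.003, 3.134, 0.005]
ft_force: [0.1, -0.1, -0.5]
gripper_width: 0.05
gripper_force: 0.0
time: 25.8
tcp_pos: [0.311, 0.3916, 0.3709]
tcp_rot: [0.011, -3.14, -0.0]
ft_force: [0.2, -0.1, -1.3]
gripper_width: 0.0503
gripper_force: 0.0
{263: 168, 264: 151, 265: 130, 266: 145, 267: 204, 268: 147, 269: 111, 270: 111, 271: 111, 272: 111, 273: 110}
265.95504520949186
```

View pics/c9.png

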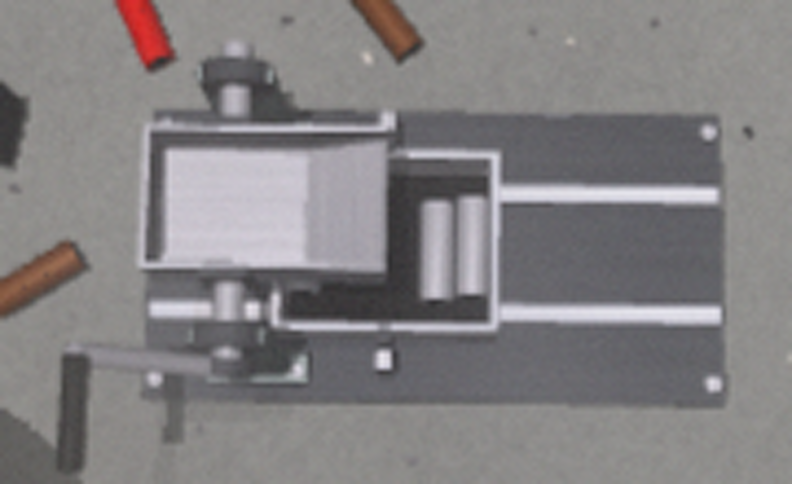

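The cradle is level and empty, and the handle is back at its starting pixels. The tray pointer (385,337) lines up with the block (384,360). Two pins are visible in the tray, and the third lies under the lip, as seen earlier.

```bash
python3 -c "
from station import manip
print(manip.job_done())"
```

```text
the job is handed in; nothing more can be done
None
```

I handed the job in at about 26 s: the tray is lined up with the index blocks, all three pins were seen in it, the cradle is level again, and neither the pins nor the bystanders were touched.

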